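Centre-punch the drill spot of a figure's base blank

TASK

Take the spring-loaded centre punch out of its stand, set its point in the red-ringed drill spot on the base blank and, keeping the punch upright, press it gently straight down until its hidden spring snaps, without ramming it on against the end of its stroke. Then lift it off and put it back in its stand, upright and fully home, leaving the figures and the paint jar alone.

Things in the scene. Friction and masses are not known exactly. Their poses are not given: they have to be found in the camera images.
- punch: Automatic centre punch, round, 112 mm long, about 0.24 kg, upright point down in the stand. Origin on its axis at the barrel's lower end; z points up to the butt. Steel lower barrel diameter 16 mm from z = 0 to 30 mm; brass collar diameter 28 mm, z = 30 to 36 mm; brass grip diameter 16 mm, z = 36 to 86 mm (the top).
- nib_tip (a point): Very tip of the punch's point, on its axis: z = -26 mm in the punch's frame when out, higher by the travel when pressed in. A round pin of diameter 4 mm with a half-round end for the last 12 mm, diameter 8 mm above. It slides into the barrel against the spring and comes out by itself.
- spot (a point): Drill spot: centre of the flat floor of a blind round hole, diameter 6.5 mm, 4 mm deep below the blank's top face, mouth widened by a 1.5 mm chamfer, inside a red ring of outer diameter 24 mm; 10 mm off the blank's middle. It moves with the blank.
- blank: Base blank: pale bare metal plate 70 x 70 x 12 mm, level; origin on its vertical centre line, 37 mm below its underside; z up. It rests on a giving bed of unknown height and slack: under a push of more than about 5 N it sinks by 0 to 16 mm, differently each time and not known beforehand, then goes solid and stays there.
- fixture: Marking fixture that carries the blank, fixed to the desk: green base 110 x 110 x 14 mm with four steel corner guides of diameter 14 mm that reach 56 mm above the desk, at (+-45, +-45) mm. The origin is at the middle of its underside.
- stand: Dark wooden block 80 x 80 x 70 mm fixed to the desk, with an upright through hole of diameter 20 mm in the middle, its mouth widened by a 2 mm chamfer. The origin is at the middle of its underside, so the mouth is 70 mm above it. The punch hangs in it by its collar: home, the collar lies flat on the top and the punch's origin is 40 mm above the desk.
- figure_red: Loose model soldier in a red coat, 66 mm high on a round foot of diameter 32 mm; the origin is at the middle of its underside. Leave alone.
- figure_blue: Loose model soldier in a blue coat, same size and origin. Leave alone.
- paint_jar: Loose small yellow paint jar with a white cap, diameter 40 mm, 45 mm high; the origin is at the middle of its underside. Leave alone.
- punch_grip (a point): Middle of the punch's brass grip, on its axis, 61 mm above the punch's origin, 25 mm above the collar's top. Take it here; the fingertips may rest on the collar and push on it.
- butt (a point): Top of the punch, 86 mm above its origin. Spring: the point gives from 2 N, 3 N at 6 mm of travel; there it meets the catch and the force climbs steeply to about 10 to 12 N by 7 mm; then it snaps, and by 8.5 mm the force has fallen to about 6 N or less, staying at 4 to 6 N to the end of the stroke at 10.5 mm, where it goes solid. Over 20 N on the blank is ramming.
Mind the look-alikes: they are no part of the job. What is shaped like the fixture but orange is not meant. Of the things that look like the punch, the smaller one is meant.

How it is judged (in metres and radians):
On the way, in this order (a step that is already met when the one before it is completed fails the run):
1. the punch is out of its stand, its point higher than the stand's top (z of nib_tip in the frame of stand above 0.075 m), for 0.1 s.
2. the point stands in the spot (tip within 3 mm sideways and 2 mm in height of the hole's floor centre), the spring not yet snapped (travel under 6 mm) (horizontal distance between nib_tip and spot below 0.003 m and z of nib_tip in the frame of spot below 0.002 m and z of nib_tip in the frame of punch below -0.02 m).
3. the spring has snapped (point pushed in by more than 7.5 mm) with the point still in the spot and the punch within 10 degrees of upright (horizontal distance between nib_tip and spot below 0.003 m and z of nib_tip in the frame of spot below 0.002 m and z of nib_tip in the frame of punch above -0.0185 m and angle between punch's own z axis and vertical below 0.175 rad).
4. the punch is lifted off the blank and its point is out again (z of nib_tip in the frame of spot above 0.02 m and z of nib_tip in the frame of punch below -0.024 m), for 0.1 s.
At the end, for the whole second after the job is handed in: The punch is back in its stand: axis within 5 mm of the hole's, collar within 2 mm of lying on the stand's top, within 3.4 degrees of upright, its point out, released and at rest (horizontal distance between punch and stand below 0.005 m and z of punch in the frame of stand between 0.037 and 0.042 m and angle between punch's own z axis and vertical below 0.06 rad and linear speed of punch below 0.02 m/s and z of nib_tip in the frame of punch below -0.024 m); the robot touches nothing.
It fails at once if the punch is rammed: it pushes on the blank with more than 20 N (contact force between punch and blank above 20 N).
It fails at once if the punch leans more than 10 degrees while it pushes on the blank with more than 3 N (contact force between punch and blank above 3 N and angle between punch's own z axis and vertical above 0.175 rad).
It fails at once if the red figure is moved more than 15 mm or tipped (distance of figure_red from where it was at the start of the episode above 0.015 m or angle between figure_red's own z axis and vertical above 0.4 rad).
It fails at once if the blue figure is moved more than 15 mm or tipped (distance of figure_blue from where it was at the start of the episode above 0.015 m or angle between figure_blue's own z axis and vertical above 0.4 rad).
It fails at once if the paint jar is moved more than 15 mm or tipped (distance of paint_jar from where it was at the start of the episode above 0.015 m or angle between paint_jar's own z axis and vertical above 0.4 rad).
It also fails if it takes over 72 s, if anything falls off the work surface, if the arm or the gripper's body presses on something with over 40 N, if the wrist force passes 120 N, or if a joint passes its speed limit or range.

ROBOT

A 6-joint arm with a two-finger parallel gripper is mounted at the origin on the work surface. World frame = base frame: x ahead of the robot, y to its left, z up, the work surface at z = 0. Lengths are in mm, angles in rad, forces in N, time in s.
With the tool pointing down it reaches from about 350 to 775 mm from the base axis. Payload 7.3 kg.
Tool frame: the origin (TCP) lies at the very end of the fingers, on their centre line; the grasp point (between the pads) lies 19 mm behind it; z points along the fingers, y is the line along which they close (so a half turn about z gives the same grasp; the last joint's range is limited). The gripper opens to 92 mm and grips with 3 to 60 N. Pads are 19 mm wide; open, the fingers measure 130 mm over their backs; the gripper's body (75 mm by 190 mm) begins 47 mm behind the grasp point.
Start: joints at [1.063, 0.342, 1.524, -0, 1.275, -0.146], TCP at [185.815, 491.037, 226.741] pointing down, gripper open.
Joint ranges: [-2.53, 2.53], [-0.77, 2.02], [0.04, 2.7], [-1, 4.14], [0.28, 2.66], [-3.11, 3.11]. Speed limits (rad/s): [2.57, 2.57, 3.14, 3.14, 3.14, 3.14].

INTERFACE

Orientations are given as [roll, pitch, yaw] about the fixed x, y, z axes, in that order (R = Rz(yaw) Ry(pitch) Rx(roll)).
In Python, from plant import * gives the robot as it stands.
- The arm moves only by the tool arm_command, never from a script. Its arguments are lists of equal length, an entry for each row: "gripper": the finger opening in mm, from 0 to 91.8; "dp": the shift along the tool's x, y, z in units of 25 mm (1.0 is 25 mm), a list of three; "twist": the turn about the tool's z in units of 5 degrees (1.0 is 5 degrees). A call has exactly 5 rows; each row shifts and turns the commanded pose from where the row before left it, along the tool's axes as they then stand; what a row does not reach is not made up. A row lasts 1/8 s, in which the tool goes at most 62.5 mm and 10.7 degrees, less where a joint would pass 70% of its speed; a pose out of reach is approached as far as the arm can. A call is refused whole if a number of a shift passes 1 or a number of a turn 1, either way. A call with a gripper value outside its range is refused whole. The fingers move at their own pace and stop on an object; the grip force is fixed at half the most. Time passes only in rows, so rows that do not move let the fingers close, or fill a call up. It gives the time, the measured TCP pose, the force, the opening and the grip force at its end, in the units of the state.
- get_obs(): the state, without advancing time (a new reading comes with each control period).
- capture(name): name is "scene" or "top"; returns the picture (400x640x3 uint8, red, green, blue); there is no depth.
- get_calibration(name): a dict with "mtx" (3x3 intrinsics, pixels), "dist_coeffs" ([k1, k2, p1, p2, k3] as OpenCV has them; the pictures are not rectified), "position" and "attitude" of the camera in the world. Camera axes: x right, y down, z forward; pixel columns grow to the right and rows downward; lengths in mm; the calibration is good to about 2 mm. A picture is of the moment at which its call begins. get_calibration takes no time and is no camera call.
- close_job(): hands the job in; it is judged then, once.
The state is a dict: "time": time; "joint_positions": joint angles; "dq": joint speeds; "tau": joint torques, N m; "tool_pos": TCP position; "tcp_rot": TCP orientation; "contact_force": force on the tool from outside, world axes, zero at the start; "moment": the same for the moment, N m; "grip_width": finger opening in mm; "finger_force": force on a finger pad.
Only numpy, scipy, OpenCV 4.12 (cv2) and the standard library are available. Lean on these libraries where they do the work, as an engineer would, in place of code of your own. Each camera call takes 0.05 s, during which the arm holds its last target. There are 200 camera calls.

## Working session

There is one attempt and no reset: what is moved stays moved. The work goes in short steps, Python scripts to look and compute and a tool call to move; the robot and the scene stay as the last step left them, time stands still between calls to the robot, and variables do not carry over. Pictures are saved under pics/ and viewed, at most 10 in all, crops included, and the job is handed in when it is done.

Besides the shell and the picture viewer there is one more tool, called after "Emit:" by a JSON object that holds its "api" and its "payload", one argument or row to a line. arm_command: Moves the arm, as the interface text tells. Its arguments: {"type":"object","properties":{"gripper":{"type":"array"},"dp":{"type":"array"},"twist":{"type":"array"}},"required":["gripper","dp","twist"]}

```bash
mkdir -p pics; ls
python3 - <<'E'
from plant import *
import cv2
for n in("scene","top"):
    im=capture(n); cv2.imwrite(f"pics/{n}0.png",cv2.cvtColor(im,cv2.COLOR_RGB2BGR)); c=get_calibration(n); print(n,c)
print(get_obs())
E
```

```text
pics
scene {'mtx': array([[391.45117063,   0.        , 314.35583557],
       [  0.        , 391.45117063, 202.00768586],
       [  0.        ,   0.        ,   1.        ]]), 'dist_coeffs': array([0.00892876, 0.        , 0.        , 0.        , 0.        ]), 'position': array([1118.05348127,  362.59340642,  723.62029788]), 'attitude': array([-2.30016439e+00, -1.57445145e-03,  2.10540026e+00])}
top {'mtx': array([[515.58285574,   0.        , 319.3302474 ],
       [  0.        , 515.58285574, 207.00326891],
       [  0.        ,   0.        ,   1.        ]]), 'dist_coeffs': array([-0.16064212,  0.        ,  0.        ,  0.        ,  0.        ]), 'position': array([ 460.67235778,    7.02303077, 1158.75397953]), 'attitude': array([-3.07902293e+00, -1.87509470e-03, -1.59789237e+00])}
{'time': 0.1, 'joint_positions': array([ 1.06302857e+00,  3.42607939e-01,  1.52492154e+00, -1.38031815e-05,
        1.27538660e+00, -1.46044016e-01]), 'dq': array([ 4.84342476e-04, -2.29447818e-05, -2.53100309e-03, -9.54218066e-04,
        2.10221353e-04,  1.28945548e-05]), 'tau': array([ 2.40978974e-03, -4.32004380e+01, -2.44697589e+01,  7.18714390e-02,
        5.26046182e-02, -9.22631989e-05]), 'tool_pos': array([185.61848424, 490.70653268, 226.13785238]), 'tcp_rot': array([-3.14028140e+00, -1.79531819e-04,  2.77987283e+00]), 'contact_force': array([-0.16536062,  0.7437926 ,  0.05717295]), 'moment': array([-0.05321889, -0.02889425, -0.01172502]), 'finger_force': 0.0, 'grip_width': 91.80169563739614}
```

View pics/scene0.png

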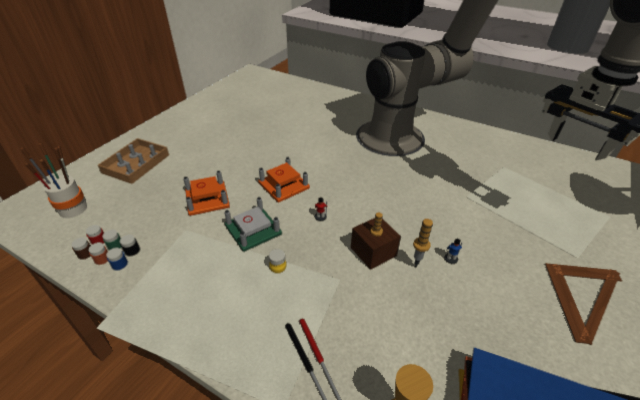

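View pics/top0.png

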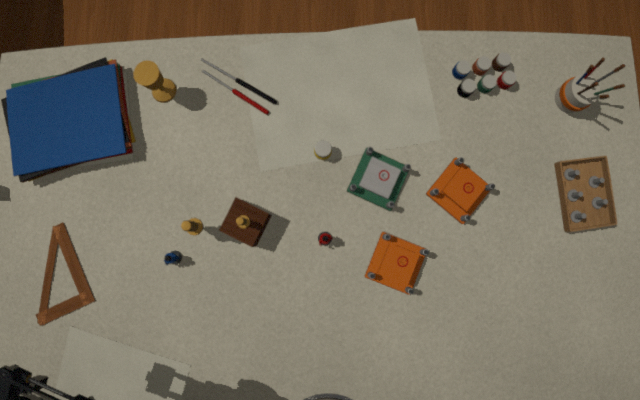

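In the scene view, the candidates for the punch are one in the stand (377,222 scene; 244,222 top) and one standing free (424,240; 192,226). The one in the stand is smaller and sits in the stand, so it fits. The fixtures are green (252,225 / 380,178) and two orange ones (205,193; 283,180). The green one is meant. I'll confirm this in an enlarged crop.

```bash
cat > h.py <<'E'
from plant import *
import cv2, numpy as np
from scipy.spatial.transform import Rotation as Ro
def ray(n,uv):
    c=get_calibration(n); p=cv2.undistortPoints(np.array([[uv]],float),c["mtx"],c["dist_coeffs"])[0,0]
    return np.array(c["position"]), Ro.from_euler("xyz",c["attitude"]).apply([p[0],p[1],1])
def onz(n,uv,z):
    o,d=ray(n,uv); return o+d*(z-o[2])/d[2]
def tri(a,b):
    (o1,d1),(o2,d2)=ray("top",a),ray("scene",b)
    s=np.linalg.lstsq(np.c_[d1,-d2],o2-o1,rcond=None)[0]
    p,q=o1+s[0]*d1,o2+s[1]*d2; return (p+q)/2,np.linalg.norm(p-q)
def blobs(im,roi,lo,hi,amin=5):
    x0,y0,x1,y1=roi; h=cv2.cvtColor(im[y0:y1,x0:x1],cv2.COLOR_RGB2HSV)
    m=cv2.inRange(h,np.array(lo),np.array(hi)); 
    k,l,s,c=cv2.connectedComponentsWithStats(m)
    return sorted([(int(s[i,4]),*np.round(c[i]+[x0,y0],2),(s[i,:4]+[x0,y0,0,0]).tolist()) for i in range(1,k) if s[i,4]>=amin],key=lambda t:-t[0]),m
E
python3 - <<'E'
from h import *
t=cv2.cvtColor(cv2.imread("pics/top0.png"),4); s=cv2.cvtColor(cv2.imread("pics/scene0.png"),4)
a=cv2.resize(t[190:275,150:280],(400,262),interpolation=2); b=cv2.resize(s[195:280,340:470],(400,262),interpolation=2)
c=cv2.resize(t[140:220,340:465],(400,262),interpolation=2); d=cv2.resize(s[185:265,210:335],(400,262),interpolation=2)
cv2.imwrite("pics/crop1.png",cv2.cvtColor(np.vstack([np.hstack([a,b]),np.hstack([c,d])]),4))
hs=cv2.cvtColor(t,cv2.COLOR_RGB2HSV); print("butt",hs[222,244],"wood",hs[232,255],"ring",hs[170:182:2,384].tolist(), "blank",hs[185,372],"green",hs[195,365])
for nm,im,roi in(("top",t,(365,160,400,195)),("scene",s,(235,205,275,240))):
    r=im.astype(int); x0,y0,x1,y1=roi; w=r[y0:y1,x0:x1]; m=(w[...,0]-np.maximum(w[...,1],w[...,2])>25)
    ys,xs=np.nonzero(m); print(nm,"ring bbox",xs.min()+x0,xs.max()+x0,ys.min()+y0,ys.max()+y0,"n",len(xs)); e=cv2.fitEllipse(np.c_[xs+x0,ys+y0].astype(np.float32)); print(e)
print("butt",blobs(t,(220,195,275,250),(15,90,90),(35,255,255))[0])
print("scene butt",blobs(s,(345,200,405,270),(15,90,90),(35,255,255))[0])
w=blobs(t,(212,190,280,255),(0,60,10),(14,255,110),30)[0];print("wood",w)
print("red",blobs(t,(310,225,340,255),(0,120,50),(8,255,255))[0][:2],"jar",blobs(t,(305,135,340,165),(18,80,80),(40,255,255))[0][:2])
print("blue",blobs(t,(160,245,190,270),(100,120,30),(130,255,255))[0][:2])
E
```

```text
butt [ 19 148  50] wood [ 11 172  74] ring [[3, 118, 123], [18, 24, 130], [18, 26, 116], [18, 20, 126], [12, 37, 116], [3, 104, 128]] blank [ 20  17 133] green [ 71 104  81]
top ring bbox 379 389 170 180 n 59
((383.7146911621094, 174.95176696777344), (9.761147499084473, 9.838153839111328), 102.05496215820312)
scene ring bbox 243 252 215 222 n 36
((247.29977416992188, 218.75807189941406), (6.22544002532959, 8.570683479309082), 78.10145568847656)
butt [(107, np.float64(241.07), np.float64(220.87), [236, 215, 13, 14])]
scene butt [(69, np.float64(377.33), np.float64(231.29), [371, 226, 12, 10]), (41, np.float64(379.12), np.float64(215.63), [375, 212, 8, 10]), (6, np.float64(379.0), np.float64(223.5), [378, 223, 3, 2])]
wood [(1271, np.float64(244.8), np.float64(222.27), [219, 198, 52, 48])]
red [(84, np.float64(324.2), np.float64(238.15), [319, 233, 13, 11])] jar [(31, np.float64(318.23), np.float64(155.9), [314, 150, 11, 10]), (11, np.float64(329.55), np.float64(154.09), [328, 150, 4, 9])]
blue [(68, np.float64(171.9), np.float64(257.46), [165, 253, 14, 10])]
```

View pics/crop1.png

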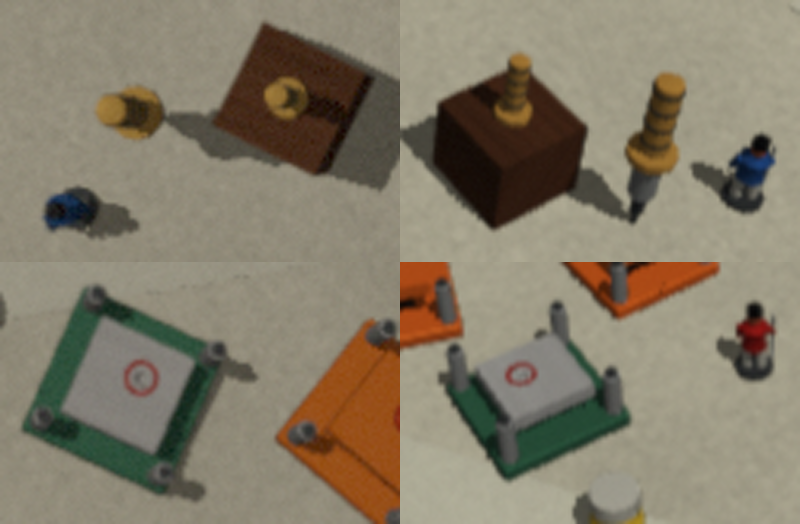

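The crop confirms that the small punch is in the dark stand and that the larger one standing free is the look-alike. The green fixture holds the pale blank, with its red ring at (383.7,175.0) top and (247.3,218.8) scene.

Run:
```python
from h import *
np.set_printoptions(precision=1,suppress=True)
t=cv2.cvtColor(cv2.imread("pics/top0.png"),4)
print("collar",tri((243.2,221.4),(376.7,230.3)),onz("top",(243.2,221.4),76))
print("butt",tri((241.5,221.3),(378.4,213.8)),onz("top",(241.5,221.3),126),onz("scene",(378.4,213.8),126))
print("ring",tri((383.7,175),(247.3,218.75)),onz("top",(383.7,175),49),onz("scene",(247.3,218.75),49))
# stand top corners from crop
c=np.array([(265,23),(213,122),(318,174),(372,78)]); p=(c+.5)/3.077-.5+[150,190]
q=np.array([onz("top",x,70) for x in p]);print(q,np.linalg.norm(q-np.roll(q,-1,0),axis=1))
g=np.array([(96,297),(216,352),(164,474),(42,416)])-[0,262]
q=np.array([onz("top",x,56) for x in (g+.5)/3.2-.5+[340,140]]);print(q,q.mean(0))
for n,u,z in(("red",(324.2,238.2),45),("blue",(171.9,257.5),45),("jar",(322,150),45),("bigpunch",(192,226),80)):print(n,onz("top",u,z))
v=t[205:240,222:270].astype(int).sum(2)//3
for r in (212,217,222,227,232): print(r,(t[r,215:275].astype(int).sum(1)//3).tolist())
```

```text
collar (array([502.2, 165.5,  72.9]), np.float64(1.4579754045604825)) [502.4 164.4  76. ]
butt (array([500.3, 162.3, 122.3]), np.float64(2.6945410754780013)) [500.7 160.5 126. ] [503.4 164.7 126. ]
ring (array([ 597.3, -140. ,   37.7]), np.float64(0.17650309837752995)) [ 596.  -138.6   49. ] [ 605.9 -131.7   49. ]
[[554.6 180.2  70. ]
 [487.1 217.6  70. ]
 [449.6 145.5  70. ]
 [514.6 106.8  70. ]] [77.2 81.3 75.6 83.6]
[[ 649.1 -109.2   56. ]
 [ 609.7 -189.4   56. ]
 [ 527.9 -150.9   56. ]
 [ 569.1  -69.9   56. ]] [ 588.9 -129.8   56. ]
red [462.7  -5.6  45. ]
blue [428.6 327.7  45. ]
jar [654.9  -6.2  45. ]
bigpunch [495.2 273.1  80. ]
212 [133, 134, 134, 135, 137, 136, 137, 136, 134, 138, 136, 134, 116, 76, 45, 47, 47, 40, 41, 41, 43, 42, 42, 39, 46, 44, 42, 45, 46, 41, 41, 36, 37, 40, 42, 38, 41, 38, 43, 28, 38, 28, 42, 44, 34, 43, 43, 34, 46, 45, 51, 56, 62, 68, 75, 76, 83, 109, 117, 130]
217 [140, 137, 136, 139, 139, 138, 135, 136, 136, 124, 91, 53, 45, 45, 41, 45, 40, 44, 42, 39, 47, 47, 64, 78, 90, 93, 96, 86, 88, 90, 99, 97, 86, 60, 41, 43, 46, 44, 41, 44, 42, 45, 38, 36, 37, 42, 39, 36, 41, 42, 39, 29, 26, 16, 20, 39, 65, 77, 76, 71]
222 [137, 138, 139, 138, 139, 140, 136, 108, 63, 47, 41, 41, 37, 42, 44, 47, 46, 43, 45, 47, 53, 86, 103, 105, 105, 103, 99, 86, 50, 36, 32, 41, 52, 55, 52, 33, 25, 23, 23, 20, 20, 26, 28, 36, 36, 38, 42, 42, 36, 30, 20, 16, 23, 53, 71, 78, 75, 74, 72, 72]
227 [88, 104, 94, 82, 69, 55, 43, 39, 46, 45, 49, 43, 46, 43, 44, 42, 39, 43, 44, 46, 45, 38, 37, 47, 58, 75, 88, 88, 93, 89, 79, 52, 36, 35, 38, 35, 26, 29, 19, 21, 22, 30, 22, 22, 19, 25, 15, 17, 13, 18, 36, 63, 75, 78, 73, 77, 76, 75, 73, 73]
232 [76, 76, 75, 75, 76, 74, 71, 61, 59, 52, 49, 47, 48, 44, 44, 45, 46, 39, 39, 46, 46, 45, 45, 51, 43, 45, 45, 47, 45, 44, 45, 41, 44, 47, 41, 48, 43, 42, 45, 42, 47, 46, 45, 46, 29, 23, 9, 21, 56, 71, 74, 78, 75, 72, 73, 77, 73, 79, 74, 76]
```

Emit:
{"api": "arm_command", "payload": {
  "gripper": [91.8,91.8,91.8,91.8,91.8],
  "dp": [
    [-1,-0.47,0],
    [-1,-0.47,0],
    [-1,-0.47,0],
    [-1,-0.47,0],
    [-1,-0.47,0]
  ],
  "twist": [0,0,0,0,0]
}}

```text
time: 0.72
tool_pos: [282.3, 391.0, 226.4]
tcp_rot: [-3.141, -0.0, 2.78]
contact_force: [-0.5, 1.0, -0.0]
grip_width: 92.1
finger_force: 0.0
```

Emit:
{"api": "arm_command", "payload": {
  "gripper": [91.8,91.8,91.8,91.8,91.8],
  "dp": [
    [-1,-0.47,0],
    [-1,-0.47,0],
    [-1,-0.47,0],
    [-1,-0.47,0],
    [-1,-0.47,0]
  ],
  "twist": [0,0,0,0,0]
}}

```text
time: 1.35
tool_pos: [378.4, 291.8, 226.4]
tcp_rot: [-3.141, -0.0, 2.78]
contact_force: [0.7, 0.4, -0.0]
grip_width: 91.8
finger_force: 0.0
```

Emit:
{"api": "arm_command", "payload": {
  "gripper": [91.8,91.8,91.8,91.8,91.8],
  "dp": [
    [-1,-0.47,0],
    [-1,-0.47,0],
    [-1,-0.47,0],
    [-1,-0.47,0],
    [-1,-0.47,0]
  ],
  "twist": [0,0,0,0,0]
}}

```text
time: 1.98
tool_pos: [474.5, 192.7, 226.4]
tcp_rot: [-3.141, -0.001, 2.78]
contact_force: [-0.2, -0.3, 0.3]
grip_width: 91.7
finger_force: 0.0
```

Emit:
{"api": "arm_command", "payload": {
  "gripper": [91.8,91.8,91.8,91.8,91.8],
  "dp": [
    [-1,-0.47,0],
    [-0.44,-0.26,0],
    [0,0,0],
    [0,0,0],
    [0,0,0]
  ],
  "twist": [0,0.85,1,1,1]
}}

```text
time: 2.6
tool_pos: [501.1, 163.5, 226.3]
tcp_rot: [-3.141, -0.001, 2.441]
contact_force: [-0.1, 0.9, -0.1]
grip_width: 91.6
finger_force: 0.0
```

Emit:
{"api": "arm_command", "payload": {
  "gripper": [91.8,91.8,91.8,91.8,91.8],
  "dp": [
    [0,0,0],
    [0,0,0],
    [0,0,0],
    [0,0,0],
    [0,0,0]
  ],
  "twist": [1,1,1,1,1]
}}

```text
time: 3.22
tool_pos: [501.1, 163.6, 226.3]
tcp_rot: [-3.141, -0.0, 2.005]
contact_force: [-0.2, -0.5, 0.4]
grip_width: 91.9
finger_force: 0.0
```

Emit:
{"api": "arm_command", "payload": {
  "gripper": [91.8,91.8,91.8,91.8,91.8],
  "dp": [
    [0,0,0],
    [0,0,0],
    [0,0,0],
    [0,0,0],
    [0,0,0]
  ],
  "twist": [1,1,1,1,1]
}}

```text
time: 3.85
tool_pos: [501.1, 163.6, 226.3]
tcp_rot: [-3.141, 0.0, 1.568]
contact_force: [0.5, -0.2, -1.0]
grip_width: 91.9
finger_force: 0.0
```

Emit:
{"api": "arm_command", "payload": {
  "gripper": [91.8,91.8,91.8,91.8,91.8],
  "dp": [
    [0.02,0.03,1],
    [0,0,1],
    [0,0,1],
    [0,0,1],
    [0,0,1]
  ],
  "twist": [0,0,0,0,0]
}}

```text
time: 4.47
tool_pos: [501.8, 164.1, 100.6]
tcp_rot: [-3.141, 0.0, 1.571]
contact_force: [-0.3, 0.5, -0.2]
grip_width: 91.9
finger_force: 0.0
```

Emit:
{"api": "arm_command", "payload": {
  "gripper": [91.8,60,40,30,24],
  "dp": [
    [0,0,0.88],
    [0,0,0],
    [0,0,0],
    [0,0,0],
    [0,0,0]
  ],
  "twist": [0,0,0,0,0]
}}

```text
time: 5.1
tool_pos: [502.5, 164.2, 80.5]
tcp_rot: [3.14, -0.0, 1.571]
contact_force: [-1.1, -0.1, -0.7]
grip_width: 56.2
finger_force: 0.0
```

Emit:
{"api": "arm_command", "payload": {
  "gripper": [20,18,16,8,8],
  "dp": [
    [0,0,0],
    [0,0,0],
    [0,0,0],
    [0,0,0],
    [0,0,0]
  ],
  "twist": [0,0,0,0,0]
}}

```text
time: 5.72
tool_pos: [502.9, 164.2, 79.9]
tcp_rot: [3.14, -0.0, 1.571]
contact_force: [3.4, 0.7, -0.5]
grip_width: 15.3
finger_force: 30.0
```

Run:
```python
from h import *
print(get_obs())
t=capture("top"); s=capture("scene")
a=cv2.resize(t[180:265,180:310],(400,262),interpolation=2); b=cv2.resize(s[180:265,320:450],(400,262),interpolation=2)
cv2.imwrite("pics/g1.png",cv2.cvtColor(np.hstack([a,b]),4))
```

```text
{'time': 5.725, 'joint_positions': array([ 1.70651280e-01,  5.12562711e-01,  1.70590271e+00, -1.08046390e-05,
        9.21348761e-01,  1.70441169e-01]), 'dq': array([-0.00047058,  0.00058861, -0.00076109,  0.0009795 ,  0.00033556,
       -0.00108184]), 'tau': array([ 4.90290932e-01, -4.68194211e+01, -1.77402002e+01,  1.86440223e-01,
        1.04753975e+00, -2.92002740e-03]), 'tool_pos': array([502.90756982, 164.1880759 ,  79.86089668]), 'tcp_rot': array([ 3.13983849e+00, -2.93168111e-04,  1.57101322e+00]), 'contact_force': array([ 3.42227645,  0.65179363, -0.45785827]), 'moment': array([-0.10497754, -0.56496391, -0.03119414]), 'finger_force': 29.9768328666687, 'grip_width': 15.29337573094309}
```

View pics/g1.png

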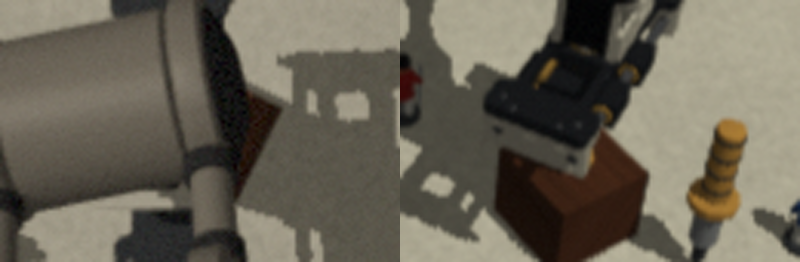

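Emit:
{"api": "arm_command", "payload": {
  "gripper": [8,8,8,8,8],
  "dp": [
    [0,0.04,-0.4],
    [0,0,-0.8],
    [0,0,-0.8],
    [0,0,-0.8],
    [0,0,-0.8]
  ],
  "twist": [0,0,0,0,0]
}}

```text
time: 6.45
tool_pos: [501.8, 164.0, 169.9]
tcp_rot: [-3.138, 0.0, 1.571]
contact_force: [-0.0, -0.6, -2.7]
grip_width: 15.7
finger_force: 30.0
```

Emit:
{"api": "arm_command", "payload": {
  "gripper": [8,8,8,8,8],
  "dp": [
    [0,0,0],
    [0,0,0],
    [-1,0.3,0],
    [-1,0.3,0],
    [-1,0.3,0]
  ],
  "twist": [0,0,0,0,0]
}}

```text
time: 7.08
tool_pos: [524.9, 88.5, 168.3]
tcp_rot: [-3.139, -0.0, 1.571]
contact_force: [1.0, -0.0, -2.4]
grip_width: 15.6
finger_force: 30.0
```

Emit:
{"api": "arm_command", "payload": {
  "gripper": [8,8,8,8,8],
  "dp": [
    [-0.91,0.29,0],
    [-0.91,0.29,0],
    [-0.91,0.29,0],
    [-0.91,0.29,0],
    [-0.91,0.29,0]
  ],
  "twist": [0,0,0,0,0]
}}

```text
time: 7.7
tool_pos: [561.2, -25.1, 168.2]
tcp_rot: [-3.139, -0.001, 1.571]
contact_force: [0.3, 0.7, -3.1]
grip_width: 15.3
finger_force: 30.0
```

Emit:
{"api": "arm_command", "payload": {
  "gripper": [8,8,8,8,8],
  "dp": [
    [-0.91,0.29,0],
    [-0.91,0.29,0],
    [-0.91,0.29,0],
    [-0.91,0.29,0],
    [-0.91,0.29,0]
  ],
  "twist": [0,0,0,0,0]
}}

```text
time: 8.32
tool_pos: [598.7, -139.9, 169.7]
tcp_rot: [3.142, -0.0, 1.571]
contact_force: [0.5, -0.4, -2.8]
grip_width: 15.2
finger_force: 30.0
```

Emit:
{"api": "arm_command", "payload": {
  "gripper": [8,8,8,8,8],
  "dp": [
    [0,0,0.5],
    [0,0,0.7],
    [0,0,0.5],
    [0,0,0],
    [0,0,0]
  ],
  "twist": [0,0,0,0,0]
}}

```text
time: 8.95
tool_pos: [598.6, -138.2, 127.7]
tcp_rot: [3.141, 0.0, 1.572]
contact_force: [0.4, 0.1, -2.6]
grip_width: 15.0
finger_force: 30.0
```

Run:
```python
from h import *
o=get_obs();print(o["tool_pos"],o["tcp_rot"],o["contact_force"])
t=capture("top"); s=capture("scene")
cv2.imwrite("pics/t2.png",cv2.cvtColor(t,4));cv2.imwrite("pics/s2.png",cv2.cvtColor(s,4))
a=cv2.resize(t[135:220,330:430],(400,340),interpolation=2); b=cv2.resize(s[155:255,205:305],(600,600),interpolation=2)
cv2.imwrite("pics/p2.png",cv2.cvtColor(b,4))
# stand hole now visible?
cv2.imwrite("pics/hole.png",cv2.cvtColor(np.hstack([cv2.resize(t[190:255,210:280],(400,371),interpolation=2),a[:,:].repeat(1,0)[:340] if 0 else cv2.resize(t[135:220,330:430],(400,371),interpolation=2)]),4))
```

```text
[ 598.57633238 -138.16853423  127.71001476] [3.14075548e+00 1.59304132e-04 1.57151923e+00] [ 0.35335735  0.09933218 -2.56913442]
```

View pics/p2.png

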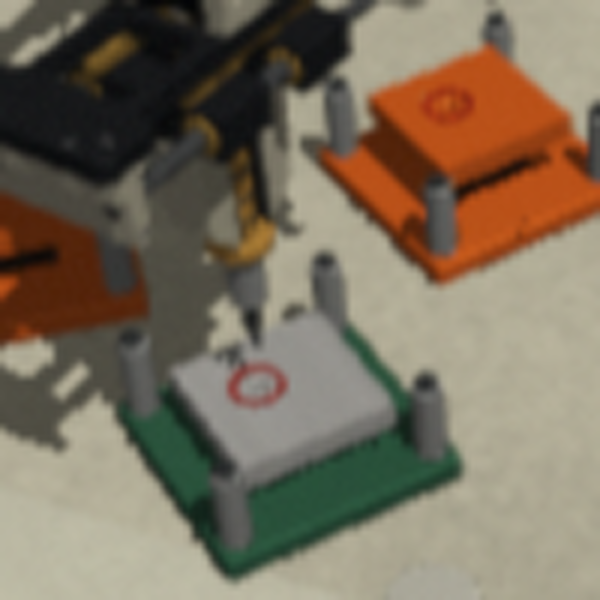

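View pics/hole.png

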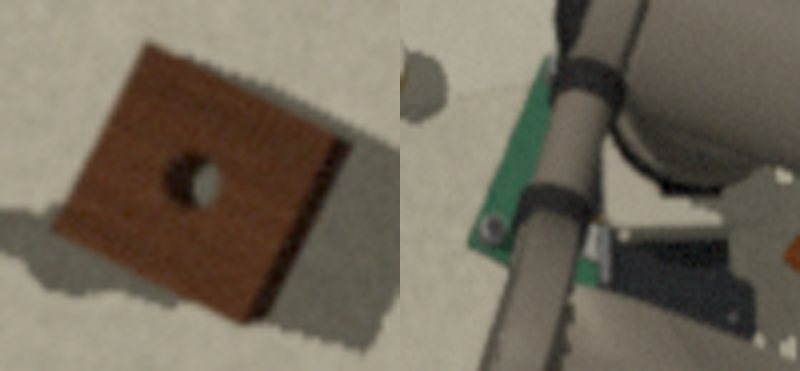

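The tip is at crop (257,343), which is scene px (247.4,211.8). The ring centre is at crop (258,386), which is scene px (247.6,218.9). The empty stand hole is at about top px (243.2,221.3).

Run:
```python
from h import *
np.set_printoptions(precision=1,suppress=True)
s=cv2.cvtColor(cv2.imread("pics/s2.png"),4).astype(int)
w=s[205:240,235:275]; m=(w[...,0]-np.maximum(w[...,1],w[...,2])>25); ys,xs=np.nonzero(m); e=cv2.fitEllipse(np.c_[xs+235,ys+205].astype(np.float32)); print(e)
for u in((247.4,211.75),(247.4,212.2)): print("tip@61.8",onz("scene",u,61.8))
for z in(34,38,42,46,49):print(z,onz("scene",(247.4,218.8),z),onz("top",(383.7,175),z))
print("hole",onz("top",(243.2,221.3),70))
# blank corners/guide tops in scene -> heights
for u in((325,260),(133,337),(230,468),(427,382)): print("guide",onz("scene",((u[0]+.5)/6-.5+205,(u[1]+.5)/6-.5+155),56))
```

```text
((247.39036560058594, 218.6902618408203), (6.558994770050049, 8.738739967346191), 82.66400146484375)
tip@61.8 [ 595.8 -137.4   61.8]
tip@61.8 [ 597.1 -136.4   61.8]
34 [ 594.5 -142.3   34. ] [ 597.8 -140.6   34. ]
38 [ 597.5 -139.4   38. ] [ 597.3 -140.1   38. ]
42 [ 600.6 -136.5   42. ] [ 596.8 -139.5   42. ]
46 [ 603.6 -133.5   46. ] [ 596.3 -139.    46. ]
49 [ 605.9 -131.3   49. ] [ 596.  -138.6   49. ]
hole [502.8 165.2  70. ]
guide [ 534.7 -148.9   56. ]
guide [ 614.6 -188.3   56. ]
guide [ 653.5 -106.5   56. ]
guide [574.3 -67.9  56. ]
```

Run:
```python
from h import *
np.set_printoptions(precision=1,suppress=True)
def proj(n,P):
    c=get_calibration(n); R=Ro.from_euler("xyz",c["attitude"]).as_matrix().T
    p,_=cv2.projectPoints(np.array([P],float),cv2.Rodrigues(R)[0],-R@np.array(c["position"]),c["mtx"],c["dist_coeffs"]); return p[0,0]
for z in(61.8,87.8,123.8,148,173.8): 
    u=proj("scene",(598.6,-138.2,z)); print(z,u,((u-[205,155])+.5)*6-.5)
for P in((597,-139.5,44),(597,-139.5,40),(597,-139.5,36)): u=proj("scene",P); print(P,((u-[205,155])+.5)*6-.5)
s=cv2.cvtColor(cv2.imread("pics/s2.png"),4)
cv2.imwrite("pics/p3.png",cv2.cvtColor(cv2.resize(s[170:228,225:275],None,fx=10,fy=10,interpolation=cv2.INTER_CUBIC),4))
```

```text
61.8 [246.4 212.3] [251.1 346.3]
87.8 [245.2 204.5] [243.7 299.4]
123.8 [243.4 193.2] [233.1 231.4]
148 [242.2 185.2] [225.6 183.7]
173.8 [240.8 176.4] [217.3 131. ]
(597, -139.5, 44) [255.9 374.1]
(597, -139.5, 40) [256.9 381. ]
(597, -139.5, 36) [258.  387.9]
```

View pics/p3.png

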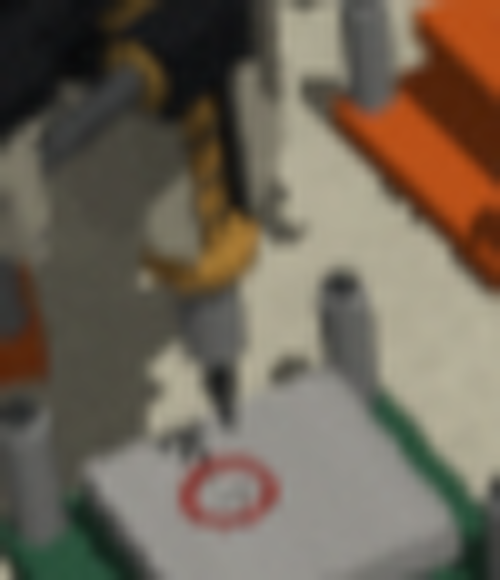

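The scene crop shows the tip at (247.5,212.3) and the ring at (247.4,218.7), with the punch upright. Relative to the tip, the spot is about 2.6 mm towards -y and level in x. I'll shift by that and descend.

Emit:
{"api": "arm_command", "payload": {
  "gripper": [8,8,8,8,8],
  "dp": [
    [-0.1,-0.01,0.2],
    [0,0,0.2],
    [0,0,0.2],
    [0,0,0.1],
    [0,0,0]
  ],
  "twist": [0,0,0,0,0]
}}

```text
time: 9.68
tool_pos: [597.9, -140.7, 109.4]
tcp_rot: [-3.141, -0.0, 1.571]
contact_force: [-0.5, 0.5, -2.9]
grip_width: 15.7
finger_force: 30.0
```

Run:
```python
from h import *
o=get_obs();print(o["tool_pos"],o["tcp_rot"],o["contact_force"])
s=capture("scene"); 
cv2.imwrite("pics/p4.png",cv2.cvtColor(cv2.resize(s[185:235,225:275],None,fx=12,fy=12,interpolation=cv2.INTER_CUBIC),4))
```

```text
[ 597.85167386 -140.70960634  109.38362756] [-3.14109797e+00 -3.04926723e-04  1.57119618e+00] [-0.47085897  0.47154046 -2.94482642]
```

View pics/p4.png

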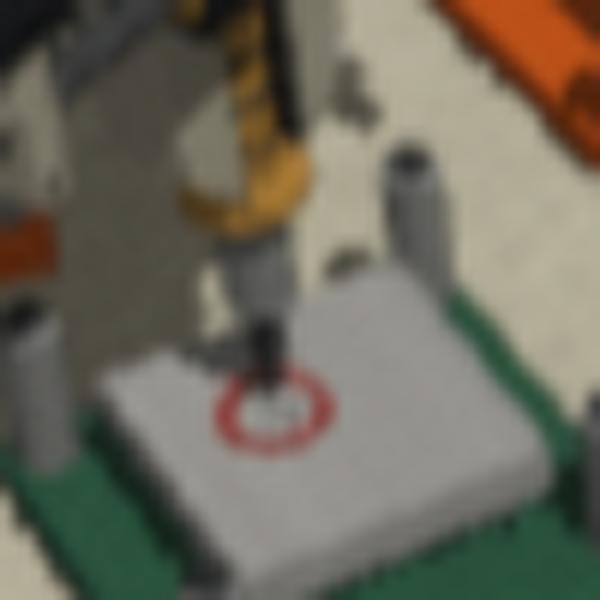

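The tip is at crop (267,395), just above the ring centre at (275,411), which leaves about 1 mm sideways. I'll trim by half a millimetre and go on down.

Emit:
{"api": "arm_command", "payload": {
  "gripper": [8,8,8,8,8],
  "dp": [
    [0.02,0,0.06],
    [0,0,0.06],
    [0,0,0.06],
    [0,0,0.04],
    [0,0,0]
  ],
  "twist": [0,0,0,0,0]
}}

```text
time: 10.35
tool_pos: [597.9, -140.3, 104.1]
tcp_rot: [-3.141, -0.0, 1.571]
contact_force: [0.5, 0.0, -2.1]
grip_width: 15.7
finger_force: 30.0
```

Emit:
{"api": "arm_command", "payload": {
  "gripper": [8,8,8,8,8],
  "dp": [
    [0,0,0.04],
    [0,0,0.04],
    [0,0,0.04],
    [0,0,0],
    [0,0,0]
  ],
  "twist": [0,0,0,0,0]
}}

```text
time: 10.98
tool_pos: [598.1, -140.3, 101.2]
tcp_rot: [3.141, -0.0, 1.571]
contact_force: [0.7, -1.0, -3.2]
grip_width: 15.2
finger_force: 30.0
```

Emit:
{"api": "arm_command", "payload": {
  "gripper": [8,8,8,8,8],
  "dp": [
    [0,0,0.04],
    [0,0,0.04],
    [0,0,0],
    [0,0,0],
    [0,0,0]
  ],
  "twist": [0,0,0,0,0]
}}

```text
time: 11.6
tool_pos: [598.1, -140.4, 99.4]
tcp_rot: [3.141, 0.0, 1.571]
contact_force: [0.4, -0.2, -1.0]
grip_width: 15.1
finger_force: 30.0
```

Emit:
{"api": "arm_command", "payload": {
  "gripper": [8,8,8,8,8],
  "dp": [
    [0,0,0.04],
    [0,0,0.04],
    [0,0,0],
    [0,0,0],
    [0,0,0]
  ],
  "twist": [0,0,0,0,0]
}}

```text
time: 12.22
tool_pos: [598.0, -140.3, 97.3]
tcp_rot: [3.141, -0.0, 1.571]
contact_force: [1.0, -0.2, 0.4]
grip_width: 15.5
finger_force: 30.0
```

Emit:
{"api": "arm_command", "payload": {
  "gripper": [8,8,8,8,8],
  "dp": [
    [0,0.05,0],
    [0,0.05,0],
    [0,0,0],
    [0,0,0],
    [0,0,0]
  ],
  "twist": [0,0,0,0,0]
}}

```text
time: 12.85
tool_pos: [600.3, -140.2, 97.1]
tcp_rot: [-3.141, -0.0, 1.571]
contact_force: [-1.9, -0.0, 0.7]
grip_width: 15.0
finger_force: 30.0
```

Emit:
{"api": "arm_command", "payload": {
  "gripper": [8,8,8,8,8],
  "dp": [
    [0,-0.05,0],
    [0,-0.05,0],
    [0,-0.05,0],
    [0,-0.05,0],
    [0,0,0]
  ],
  "twist": [0,0,0,0,0]
}}

```text
time: 13.48
tool_pos: [596.9, -140.5, 97.9]
tcp_rot: [3.138, 0.001, 1.571]
contact_force: [5.4, 0.6, -0.6]
grip_width: 15.6
finger_force: 30.0
```

Emit:
{"api": "arm_command", "payload": {
  "gripper": [8,8,8,8,8],
  "dp": [
    [0,0.05,0],
    [0,0.05,0],
    [0,0,0],
    [0,0,0],
    [0,0,0]
  ],
  "twist": [0,0,0,0,0]
}}

```text
time: 14.1
tool_pos: [597.8, -140.3, 97.1]
tcp_rot: [-3.141, -0.0, 1.571]
contact_force: [1.0, 0.1, 0.4]
grip_width: 15.2
finger_force: 30.0
```

In the hole: the walls are felt on both sides, with the centre about 0.7 mm towards +x. I'll centre and press.

Emit:
{"api": "arm_command", "payload": {
  "gripper": [8,8,8,8,8],
  "dp": [
    [0,0.03,0],
    [0,0,0.04],
    [0,0,0.04],
    [0,0,0],
    [0,0,0]
  ],
  "twist": [0,0,0,0,0]
}}

```text
time: 14.72
tool_pos: [598.4, -140.3, 95.1]
tcp_rot: [-3.141, -0.0, 1.571]
contact_force: [-0.9, -0.7, 0.8]
grip_width: 15.6
finger_force: 30.0
```

Emit:
{"api": "arm_command", "payload": {
  "gripper": [8,8,8,8,8],
  "dp": [
    [0,0,0.02],
    [0,0,0.02],
    [0,0,0],
    [0,0,0],
    [0,0,0]
  ],
  "twist": [0,0,0,0,0]
}}

```text
time: 15.35
tool_pos: [598.6, -140.2, 94.2]
tcp_rot: [-3.141, -0.0, 1.571]
contact_force: [-1.0, -0.8, -0.1]
grip_width: 15.4
finger_force: 30.0
```

Emit:
{"api": "arm_command", "payload": {
  "gripper": [8,8,8,8,8],
  "dp": [
    [0,0,0.02],
    [0,0,0.02],
    [0,0,0],
    [0,0,0],
    [0,0,0]
  ],
  "twist": [0,0,0,0,0]
}}

```text
time: 15.98
tool_pos: [598.7, -140.3, 93.3]
tcp_rot: [3.142, -0.0, 1.571]
contact_force: [-1.4, -0.7, 2.8]
grip_width: 15.4
finger_force: 30.0
```

```bash
cat > sink.py <<'E'
import sys
from h import *
s=capture("scene"); np.save(sys.argv[1],s); r=np.load("ref.npy")
g=[cv2.cvtColor(x,cv2.COLOR_RGB2GRAY) for x in(r,s)]
# gray ring contrast poor -> also use G channel
p=cv2.goodFeaturesToTrack(r[...,1],20,0.05,3,mask=(lambda m:(cv2.rectangle(m,(238,216),(268,238),255,-1),m)[1])(np.zeros(g[0].shape,np.uint8)))
q,st,e=cv2.calcOpticalFlowPyrLK(np.ascontiguousarray(r[...,1]),np.ascontiguousarray(s[...,1]),p,None,winSize=(9,9),maxLevel=1)
for a,b in zip(p[:,0],q[:,0]): print(a,np.round(b-a,2),end="; ")
print(get_obs()["tool_pos"])
E
python3 -c "
from h import *
np.save('ref.npy',capture('scene'))"; python3 sink.py a.npy
```

```text
[244. 219.] [0.02 0.01]; [247. 218.] [0.01 0.01]; [242. 233.] [0.01 0.01]; [250. 217.] [-0.    0.02]; [241. 218.] [ 0.01 -0.01]; [239. 238.] [0.01 0.  ]; [268. 222.] [-0.  0.]; [246. 237.] [ 0.01 -0.01]; [267. 228.] [-0.    0.01]; [ 598.72269556 -140.33898614   93.24479096]
```

Emit:
{"api": "arm_command", "payload": {
  "gripper": [8,8,8,8,8],
  "dp": [
    [0,0,0.02],
    [0,0,0.02],
    [0,0,0],
    [0,0,0],
    [0,0,0]
  ],
  "twist": [0,0,0,0,0]
}}

```text
time: 16.7
tool_pos: [598.7, -140.3, 92.2]
tcp_rot: [3.142, -0.0, 1.571]
contact_force: [-1.7, -0.1, 2.1]
grip_width: 15.6
finger_force: 30.0
```

Emit:
{"api": "arm_command", "payload": {
  "gripper": [8,8,8,8,8],
  "dp": [
    [0,-0.01,0.02],
    [0,0,0.02],
    [0,0,0],
    [0,0,0],
    [0,0,0]
  ],
  "twist": [0,0,0,0,0]
}}

```text
time: 17.32
tool_pos: [598.5, -140.3, 91.2]
tcp_rot: [3.141, -0.0, 1.571]
contact_force: [-0.7, -0.9, 2.3]
grip_width: 15.5
finger_force: 30.0
```

```bash
python3 sink.py b.npy
```

```text
[244. 219.] [0.24 0.39]; [247. 218.] [0.31 0.38]; [242. 233.] [-0.   0.1]; [250. 217.] [0.25 0.53]; [241. 218.] [0.26 0.32]; [239. 238.] [0. 0.]; [268. 222.] [0.08 0.42]; [246. 237.] [-0.    0.48]; [267. 228.] [0.2  0.44]; [ 598.55550507 -140.30956248   91.23296067]
```

The blank is sinking with the tool and hasn't snapped. I'll continue.

Emit:
{"api": "arm_command", "payload": {
  "gripper": [8,8,8,8,8],
  "dp": [
    [0,0,0.03],
    [0,0,0.03],
    [0,0,0],
    [0,0,0],
    [0,0,0]
  ],
  "twist": [0,0,0,0,0]
}}

```text
time: 18.0
tool_pos: [598.5, -140.3, 89.6]
tcp_rot: [-3.142, -0.0, 1.571]
contact_force: [-1.6, -1.4, 2.5]
grip_width: 15.6
finger_force: 30.0
```

```bash
python3 sink.py b.npy
```

```text
[244. 219.] [0.29 1.05]; [247. 218.] [0.3  1.04]; [242. 233.] [-0.08  0.18]; [250. 217.] [0.23 1.11]; [241. 218.] [0.37 1.04]; [239. 238.] [0.02 0.01]; [268. 222.] [0.13 0.63]; [246. 237.] [-0.03  0.82]; [267. 228.] [0.24 0.88]; [ 598.48510874 -140.28901376   89.66995863]
```

Emit:
{"api": "arm_command", "payload": {
  "gripper": [8,8,8,8,8],
  "dp": [
    [0,-0.01,0.03],
    [0,0,0.03],
    [0,0,0],
    [0,0,0],
    [0,0,0]
  ],
  "twist": [0,0,0,0,0]
}}

```text
time: 18.68
tool_pos: [598.3, -140.3, 88.2]
tcp_rot: [3.141, -0.0, 1.571]
contact_force: [-0.6, -0.6, 2.4]
grip_width: 15.7
finger_force: 30.0
```

```bash
python3 sink.py b.npy
```

```text
[244. 219.] [0.26 1.33]; [247. 218.] [0.38 1.31]; [242. 233.] [-0.2   0.27]; [250. 217.] [0.29 1.4 ]; [241. 218.] [0.31 1.32]; [239. 238.] [0.   0.01]; [268. 222.] [0.15 0.95]; [246. 237.] [-0.02  1.21]; [267. 228.] [0.39 1.29]; [ 598.31584626 -140.29263134   88.24874144]
```

Emit:
{"api": "arm_command", "payload": {
  "gripper": [8,8,8,8,8],
  "dp": [
    [0,0,0.03],
    [0,0,0.03],
    [0,0,0],
    [0,0,0],
    [0,0,0]
  ],
  "twist": [0,0,0,0,0]
}}

```text
time: 19.35
tool_pos: [598.3, -140.3, 86.7]
tcp_rot: [3.141, -0.0, 1.571]
contact_force: [-0.1, -0.8, 2.3]
grip_width: 15.3
finger_force: 30.0
```

```bash
python3 sink.py b.npy
```

```text
[244. 219.] [0.4  1.58]; [247. 218.] [0.53 1.58]; [242. 233.] [-0.27  0.31]; [250. 217.] [0.47 1.78]; [241. 218.] [0.39 1.5 ]; [239. 238.] [-0.    0.01]; [268. 222.] [0.24 1.24]; [246. 237.] [0.01 1.54]; [267. 228.] [0.55 1.73]; [ 598.2660678  -140.30151907   86.70935118]
```

Emit:
{"api": "arm_command", "payload": {
  "gripper": [8,8,8,8,8],
  "dp": [
    [0,0,0.02],
    [0,0,0.02],
    [0,0,0],
    [0,0,0],
    [0,0,0]
  ],
  "twist": [0,0,0,0,0]
}}

```text
time: 20.02
tool_pos: [598.2, -140.3, 85.7]
tcp_rot: [3.142, -0.0, 1.571]
contact_force: [0.4, -0.9, 1.4]
grip_width: 15.4
finger_force: 30.0
```

```bash
python3 sink.py b.npy
```

```text
[244. 219.] [0.58 2.05]; [247. 218.] [0.62 2.12]; [242. 233.] [-0.3   0.35]; [250. 217.] [0.48 2.19]; [241. 218.] [0.6  1.97]; [239. 238.] [0.02 0.01]; [268. 222.] [0.25 1.39]; [246. 237.] [-0.03  1.69]; [267. 228.] [0.68 1.89]; [ 598.25766986 -140.28898824   85.71746885]
```

Drop 2.1 px, about 7.3 mm, against 7.5 mm of tool travel, so the blank is still sinking.

Emit:
{"api": "arm_command", "payload": {
  "gripper": [8,8,8,8,8],
  "dp": [
    [0,0,0.03],
    [0,0,0.03],
    [0,0,0],
    [0,0,0],
    [0,0,0]
  ],
  "twist": [0,0,0,0,0]
}}

```text
time: 20.7
tool_pos: [598.2, -140.3, 84.2]
tcp_rot: [3.142, -0.0, 1.571]
contact_force: [0.5, -0.5, 2.2]
grip_width: 15.6
finger_force: 30.0
```

```bash
python3 sink.py b.npy
```

```text
[244. 219.] [0.57 2.43]; [247. 218.] [0.63 2.45]; [242. 233.] [-0.33  0.39]; [250. 217.] [0.53 2.62]; [241. 218.] [0.6  2.35]; [239. 238.] [0.02 0.01]; [268. 222.] [0.27 1.69]; [246. 237.] [0.12 2.19]; [267. 228.] [0.79 2.31]; [ 598.25260591 -140.30341513   84.20387225]
```

Emit:
{"api": "arm_command", "payload": {
  "gripper": [8,8,8,8,8],
  "dp": [
    [0,0,0.03],
    [0,0,0.03],
    [0,0,0],
    [0,0,0],
    [0,0,0]
  ],
  "twist": [0,0,0,0,0]
}}

```text
time: 21.38
tool_pos: [598.4, -140.4, 83.3]
tcp_rot: [3.141, 0.0, 1.571]
contact_force: [-1.8, 0.0, 5.7]
grip_width: 15.5
finger_force: 30.0
```

```bash
python3 sink.py b.npy
```

```text
[244. 219.] [0.5  2.41]; [247. 218.] [0.55 2.43]; [242. 233.] [-0.33  0.39]; [250. 217.] [0.47 2.64]; [241. 218.] [0.54 2.32]; [239. 238.] [0.01 0.01]; [268. 222.] [0.26 1.72]; [246. 237.] [0.09 2.19]; [267. 228.] [0.79 2.3 ]; [ 598.37490631 -140.35930592   83.27501786]
```

It has gone solid, with force rising. I'll take small steps now.

Emit:
{"api": "arm_command", "payload": {
  "gripper": [8,8,8,8,8],
  "dp": [
    [0,0,0.01],
    [0,0,0.01],
    [0,0,0],
    [0,0,0],
    [0,0,0]
  ],
  "twist": [0,0,0,0,0]
}}

```text
time: 22.05
tool_pos: [598.4, -140.4, 83.0]
tcp_rot: [3.141, 0.0, 1.571]
contact_force: [-0.7, -0.4, 7.9]
grip_width: 15.5
finger_force: 30.0
```

Emit:
{"api": "arm_command", "payload": {
  "gripper": [8,8,8,8,8],
  "dp": [
    [0,0,0.01],
    [0,0,0.01],
    [0,0,0],
    [0,0,0],
    [0,0,0]
  ],
  "twist": [0,0,0,0,0]
}}

```text
time: 22.68
tool_pos: [598.2, -140.3, 81.5]
tcp_rot: [-3.142, -0.0, 1.571]
contact_force: [-0.6, -0.5, 2.7]
grip_width: 15.6
finger_force: 30.0
```

It snapped: force fell from 10.7 N to 5.5 N with a 1.5 mm drop. I'll add a 0.5 mm margin, then lift.

Emit:
{"api": "arm_command", "payload": {
  "gripper": [8,8,8,8,8],
  "dp": [
    [0,0,0.02],
    [0,0,0],
    [0,0,0],
    [0,0,-0.2],
    [0,0,-0.4]
  ],
  "twist": [0,0,0,0,0]
}}

```text
time: 23.3
tool_pos: [597.8, -140.1, 96.0]
tcp_rot: [-3.14, -0.001, 1.571]
contact_force: [0.1, 0.4, -2.6]
grip_width: 15.4
finger_force: 30.0
```

Emit:
{"api": "arm_command", "payload": {
  "gripper": [8,8,8,8,8],
  "dp": [
    [0,0,-0.6],
    [0,0,-0.8],
    [0,0,-0.8],
    [0,0,-0.8],
    [0,0,0]
  ],
  "twist": [0,0,0,0,0]
}}

```text
time: 23.92
tool_pos: [598.9, -140.4, 173.3]
tcp_rot: [3.138, 0.001, 1.571]
contact_force: [-0.4, 0.9, -2.4]
grip_width: 15.5
finger_force: 30.0
```

Run:
```python
from h import *
o=get_obs();print(o["tool_pos"],o["tcp_rot"],o["contact_force"])
s=capture("scene"); 
cv2.imwrite("pics/p5.png",cv2.cvtColor(cv2.resize(s[130:230,200:290],None,fx=6,fy=6,interpolation=cv2.INTER_CUBIC),4))
```

```text
[ 598.93822787 -140.43896582  173.33133254] [3.13827248e+00 1.02662326e-03 1.57124951e+00] [-0.40929081  0.94561385 -2.43857793]
```

View pics/p5.png

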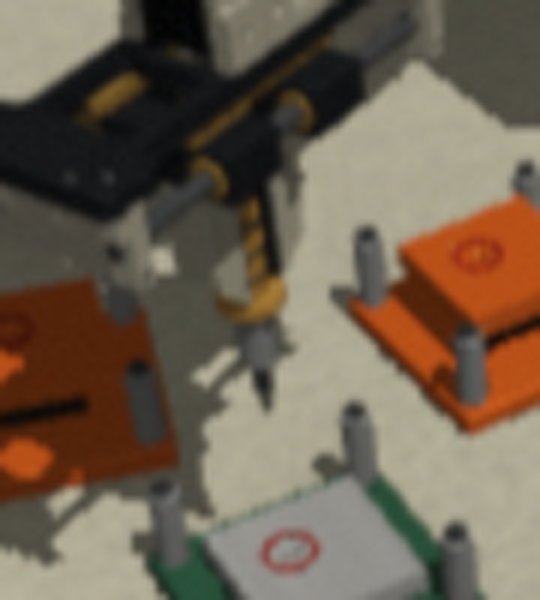

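The punch is lifted, upright, with its point out at (265,405). Now back to the stand.

Emit:
{"api": "arm_command", "payload": {
  "gripper": [8,8,8,8,8],
  "dp": [
    [0.94,-0.3,0],
    [0.94,-0.3,0],
    [0.94,-0.3,0],
    [0.94,-0.3,0],
    [0.94,-0.3,0]
  ],
  "twist": [0,0,0,0,0]
}}

```text
time: 24.6
tool_pos: [560.1, -21.1, 171.2]
tcp_rot: [3.142, -0.0, 1.572]
contact_force: [0.6, 0.6, -3.1]
grip_width: 15.7
finger_force: 30.0
```

Emit:
{"api": "arm_command", "payload": {
  "gripper": [8,8,8,8,8],
  "dp": [
    [0.94,-0.3,0],
    [0.94,-0.3,0],
    [0.94,-0.3,0],
    [0.94,-0.3,0],
    [0.94,-0.3,0]
  ],
  "twist": [0,0,0,0,0]
}}

```text
time: 25.22
tool_pos: [522.4, 96.3, 171.3]
tcp_rot: [3.141, -0.0, 1.572]
contact_force: [-0.6, -0.8, -2.6]
grip_width: 15.6
finger_force: 30.0
```

Emit:
{"api": "arm_command", "payload": {
  "gripper": [8,8,8,8,8],
  "dp": [
    [0.94,-0.3,0],
    [0.94,-0.3,0],
    [0.9,-0.22,0],
    [0,0,0],
    [0,0,0]
  ],
  "twist": [0,0,0,0,0]
}}

```text
time: 25.85
tool_pos: [502.4, 164.2, 171.3]
tcp_rot: [3.141, 0.0, 1.572]
contact_force: [-0.2, 0.1, -3.5]
grip_width: 15.3
finger_force: 30.0
```

Emit:
{"api": "arm_command", "payload": {
  "gripper": [8,8,8,8,8],
  "dp": [
    [0,0,0],
    [0,0,0],
    [0,0,0],
    [0,0,0],
    [0,0,0]
  ],
  "twist": [0,0,0,0,0]
}}

```text
time: 26.48
tool_pos: [502.6, 164.1, 171.2]
tcp_rot: [-3.142, -0.0, 1.571]
contact_force: [-0.3, 0.4, -3.2]
grip_width: 15.4
finger_force: 30.0
```

Emit:
{"api": "arm_command", "payload": {
  "gripper": [8,8,8,8,8],
  "dp": [
    [0,0.03,0.6],
    [0,0,0.6],
    [0,0,0.2],
    [0,0,0.1],
    [0,0,0]
  ],
  "twist": [0,0,0,0,0]
}}

```text
time: 27.1
tool_pos: [503.5, 164.2, 133.7]
tcp_rot: [3.141, -0.0, 1.571]
contact_force: [-0.0, -0.5, -2.5]
grip_width: 15.3
finger_force: 30.0
```

Emit:
{"api": "arm_command", "payload": {
  "gripper": [8,8,8,8,8],
  "dp": [
    [0,0,0.3],
    [0,0,0.3],
    [0,0,0.2],
    [0,0,0],
    [0,0,0]
  ],
  "twist": [0,0,0,0,0]
}}

```text
time: 27.72
tool_pos: [503.5, 164.2, 113.8]
tcp_rot: [3.141, -0.0, 1.571]
contact_force: [0.1, -0.4, -2.5]
grip_width: 15.2
finger_force: 30.0
```

Emit:
{"api": "arm_command", "payload": {
  "gripper": [8,8,8,8,8],
  "dp": [
    [0,0,0.1],
    [0,0,0.1],
    [0,0,0.1],
    [0,0,0],
    [0,0,0]
  ],
  "twist": [0,0,0,0,0]
}}

```text
time: 28.35
tool_pos: [503.4, 164.2, 106.2]
tcp_rot: [3.142, -0.0, 1.571]
contact_force: [0.2, -0.1, -1.8]
grip_width: 15.5
finger_force: 30.0
```

Emit:
{"api": "arm_command", "payload": {
  "gripper": [8,8,8,8,8],
  "dp": [
    [0,0,0.2],
    [0,0,0.2],
    [0,0,0.2],
    [0,0,0.2],
    [0,0,0]
  ],
  "twist": [0,0,0,0,0]
}}

```text
time: 28.98
tool_pos: [503.1, 164.1, 85.7]
tcp_rot: [-3.141, 0.0, 1.571]
contact_force: [0.1, -0.1, -3.4]
grip_width: 15.5
finger_force: 30.0
```

Emit:
{"api": "arm_command", "payload": {
  "gripper": [8,8,8,8,8],
  "dp": [
    [0,0,0.08],
    [0,0,0.08],
    [0,0,0.06],
    [0,0,0],
    [0,0,0]
  ],
  "twist": [0,0,0,0,0]
}}

```text
time: 29.6
tool_pos: [503.4, 164.2, 80.8]
tcp_rot: [3.141, -0.0, 1.571]
contact_force: [-0.6, -0.1, -2.4]
grip_width: 15.6
finger_force: 30.0
```

Emit:
{"api": "arm_command", "payload": {
  "gripper": [8,8,8,8,8],
  "dp": [
    [0,0,0.03],
    [0,0,0.01],
    [0,0,0],
    [0,0,0],
    [0,0,0]
  ],
  "twist": [0,0,0,0,0]
}}

```text
time: 30.22
tool_pos: [503.4, 164.2, 79.8]
tcp_rot: [3.141, -0.0, 1.571]
contact_force: [0.2, -0.3, -0.7]
grip_width: 15.5
finger_force: 30.0
```

Emit:
{"api": "arm_command", "payload": {
  "gripper": [20,30,45,60,70],
  "dp": [
    [0,0,0],
    [0,0,0],
    [0,0,0],
    [0,0,0],
    [0,0,0]
  ],
  "twist": [0,0,0,0,0]
}}

```text
time: 30.85
tool_pos: [503.4, 164.2, 79.7]
tcp_rot: [3.142, -0.0, 1.571]
contact_force: [-0.2, 0.3, 2.0]
grip_width: 55.4
finger_force: 0.0
```

Emit:
{"api": "arm_command", "payload": {
  "gripper": [80,80,80,80,80],
  "dp": [
    [0,0,-0.3],
    [0,0,-0.8],
    [0,0,-1],
    [0,0,-1],
    [0,0,-1]
  ],
  "twist": [0,0,0,0,0]
}}

```text
time: 31.48
tool_pos: [503.3, 164.2, 183.6]
tcp_rot: [3.141, -0.0, 1.571]
contact_force: [0.7, 0.8, 0.5]
grip_width: 79.7
finger_force: 0.0
```

Emit:
{"api": "arm_command", "payload": {
  "gripper": [80,80,80,80,80],
  "dp": [
    [-1,0,-0.5],
    [-1,0,0],
    [-1,0,0],
    [-1,0,0],
    [-1,0,0]
  ],
  "twist": [0,0,0,0,0]
}}

```text
time: 32.1
tool_pos: [503.4, 38.4, 195.3]
tcp_rot: [3.141, -0.0, 1.571]
contact_force: [0.7, 1.0, -0.7]
grip_width: 79.7
finger_force: 0.0
```

Run:
```python
from h import *
o=get_obs();print(o["tool_pos"],o["contact_force"])
t=capture("top");s=capture("scene"); 
a=cv2.resize(t[190:275,150:280],(400,262),interpolation=2); b=cv2.resize(s[195:280,340:470],(400,262),interpolation=2)
cv2.imwrite("pics/p6.png",cv2.cvtColor(np.vstack([np.hstack([a,b]),cv2.cvtColor(cv2.imread("pics/crop1.png"),4)[:262]]),4))
s0=cv2.cvtColor(cv2.imread("pics/scene0.png"),4)
print("scene butt",blobs(s,(345,200,405,270),(15,90,90),(35,255,255))[0]); print(blobs(s0,(345,200,405,270),(15,90,90),(35,255,255))[0])
```

```text
[503.39482728  38.36597066 195.32256367] [ 0.66309826  1.00293469 -0.65938819]
scene butt [(72, np.float64(377.49), np.float64(230.82), [371, 226, 12, 10]), (57, np.float64(379.19), np.float64(217.23), [376, 212, 7, 13])]
[(69, np.float64(377.33), np.float64(231.29), [371, 226, 12, 10]), (41, np.float64(379.12), np.float64(215.63), [375, 212, 8, 10]), (6, np.float64(379.0), np.float64(223.5), [378, 223, 3, 2])]
```

View pics/p6.png

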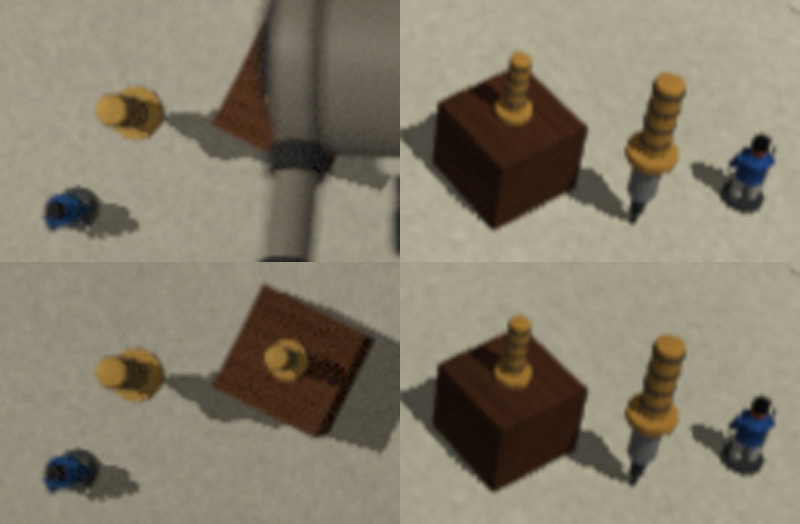

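The punch hangs in the stand exactly as at the start: upright, with the collar at scene px (377,231) both before and after. The gripper is clear of everything.

```bash
python3 -c "
from plant import *
print(close_job())"
```

```text
the job is handed in; nothing more can be done
None
```

I set the punch in the spot, pressed it until it snapped at about 11 N without ramming, and put it back home in its stand. The job is handed in at about 32 s, but no verdict came back.

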